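# Seat the U-bent tube in its sterilising rack and shut the keeper

### The job

The U-bent steel tube lies askew across the two rails of the grey sterilising rack. Turn it by pushing its projecting ends along the rails, without lifting it off them, until both ends have dropped into the two notches, then swing the rack's hinged keeper over from its raised position until it lies fully shut across the tube. Leave the other things on the bench where they are and let go of everything.

Things in the scene. Friction and masses are not known exactly. Their poses are not given: they have to be found in the camera images.
- rack: Grey plastic rack, fixed. Origin: on the bench under its centre; x from hinge end to free end, y to the left rail. Base plate 200 x 130 x 8 mm; two upright rails along x, 180 mm long, 12 mm thick, centred at y +52 and -52 mm, flat tops 80 mm above the bench. Each rail has one notch, at x = 0. Open between the rails
- tube: Loose U-bent steel tube, 12 mm thick, 0.14 to 0.28 kg: two straight ends in one line, 200 mm over all; the U between them, 80 mm wide, hangs 54 mm below that line, between the rails. Origin: middle of the line, at mid-thickness; y along it to the left end, z up. Starts lying on the rail tops (line 86 mm above the bench), askew up to 0.3 rad, both ends to the +x side of the notches
- tube_left (a point): Point on the tube's middle line at y = +52 mm, where it crosses the left rail; 14 to 66 mm from the notch along the rail at the start. The end projects from y 58 to 100 mm beyond the rail; pushed there it slides along the rail top at 1 to 3 N and drops into the notch by its own weight
- tube_right (a point): The same at y = -52 mm, over the right rail (end projects from y -58 to -100 mm)
- notch_left (a point): Where the middle line of a seated tube lies in the left rail's notch: 72 mm above the bench, y = +52 mm of the rack. Notch 15 mm wide, 14 mm deep (floor 66 mm above the bench), mouth bevelled to 25 mm at the rail top. An end drops in only while the tube is within about 0.2 rad of square to the rails
- notch_right (a point): The same in the right rail's notch, y = -52 mm
- keeper (a joint): Angle of the keeper in rad: 0 shut, lying level along the rail tops; 1.6 to 1.9 at the start, raised near upright on the robot's side; stop at 2.0. Open steel frame: two 8 x 8 mm arms over the rails joined by a cross-bar. A friction hinge keeps it where it is left; 2 to 4 N at the bar moves it. It stops at about 0.1 if the tube is not down in both notches; otherwise closes freely
- keeper_hinge (a point): Middle of the keeper's hinge axis (along the rack's y), at x = -80 mm of the rack, 85 mm above the bench
- keeper_bar (a point): Middle of the keeper's cross-bar: round, 10 mm thick, 104 mm long along the rack's y, 125 mm from the hinge axis; it moves on an arc about the hinge, up over and away to x = +45 mm of the rack, 85 mm above the bench, when shut. Free space all round it between the arms
- jar: Bystander: amber jar, 52 mm wide, 60 mm tall, near the rack's left side. Origin: centre of its underside
- straight_tube: Bystander: straight steel tube 152 mm long, 12 mm thick, on a small foot, lying along its x near the rack's right side. Origin: under its middle
- dishes: Bystander: two stacked clear dishes, 90 mm wide, 32 mm tall. Origin: centre of the underside
- bottle: Bystander: glass bottle with cap, 72 mm wide, 150 mm tall. Origin: centre of its underside
- beaker: Bystander: clear beaker, 80 mm wide, 100 mm tall. Origin: centre of its underside
- tip_box: Bystander: white box 120 x 85 x 60 mm. Origin: centre of its underside
Not all that is in view belongs to the job. There is more than one size of the tube; the job needs the middle-sized.

How it is judged:
On the way, in this order (a step that is already met when the one before it is completed fails the run):
1. both ends of the tube lie in the notches while the keeper is still open (z of tube_left in the frame of rack between 0.066 and 0.0755 m and x of tube_left in the frame of rack between -0.006 and 0.006 m and z of tube_right in the frame of rack between 0.066 and 0.0755 m and x of tube_right in the frame of rack between -0.006 and 0.006 m and value of joint keeper above 0.5 rad), for 0.2 s.
2. the keeper is shut over the seated tube (z of tube_left in the frame of rack between 0.066 and 0.0755 m and x of tube_left in the frame of rack between -0.006 and 0.006 m and z of tube_right in the frame of rack between 0.066 and 0.0755 m and x of tube_right in the frame of rack between -0.006 and 0.006 m and value of joint keeper below 0.06 rad), for 0.2 s.
At the end, for the whole second after the job is handed in: Both ends of the tube lie in their notches (its line below 75.5 mm over the bench at both rails and within 6 mm of the notch centres), at rest, and the keeper is shut (below 0.06 rad) (all of step 2 and linear speed of tube below 0.02 m/s); the robot touches nothing.
It fails at once if the tube is lifted off the rails (its middle more than 110 mm above the bench) (height (world z) of tube above 0.11 m).
It fails at once if a bystander is moved by more than 30 mm (distance of any of jar, straight_tube, dishes, bottle, beaker, tip_box from where it was at the start of the episode above 0.03 m).
It also fails if it takes over 72 s, if anything falls off the work surface, if the arm or the gripper's body presses on something with over 40 N, if the wrist force passes 120 N, or if a joint passes its speed limit or range.

### The arm

A 6-joint arm with a two-finger parallel gripper is mounted at the origin on the work surface. World frame = base frame: x ahead of the robot, y to its left, z up, the work surface at z = 0. Lengths are in m, angles in rad, forces in N, time in s.
With the tool pointing down it reaches from about 0.35 to 0.975 m from the base axis. Payload 4.9 kg.
Tool frame: the origin (TCP) lies midway between the tips of the shut fingers; the grasp point (between the pads) lies 19 mm behind it; x points along the fingers, y is the direction in which the jaws open and shut, and the axes are right-handed (so a half turn about x gives the same grasp; the last joint's range is limited). The gripper opens to 85 mm and grips with 20 to 120 N. Pads are 22 mm wide; open, the fingers measure 114 mm over their backs; the gripper's body (76 mm by 85 mm) begins 54 mm behind the grasp point. The pads swing forward as they close: fully open they stand 13 mm farther back than shut.
Start: joints at [-1.408, 0.053, 1.613, -0, 1.476, -0.119], TCP at [0.174, -0.6, 0.231] pointing down, gripper open.
Joint ranges: [-3.01, 3.01], [-1.01, 2.22], [0.06, 2.58], [-1.02, 4.17], [0.09, 2.62], [-3.14, 3.14]. Speed limits (rad/s): [2.57, 2.57, 3.14, 3.14, 3.14, 3.14].

### API

Orientations are given as a rotation vector (axis times angle).
In Python, from station import ctrl gives the robot as it stands.
- The arm moves only by the shell command python3 -m handwheel 'ROWS' [FORCE]. ROWS is JSON, a list of rows, each a list of 3 entries, a list of its own where there are three numbers: the finger opening in m, from 0 to 0.0854, then the shift along the tool's x, y, z in m, then the turn, a rotation vector about the tool's x, y, z in degrees. In form: [[claw, [dx, dy, dz], [ax, ay, az]], ...]. A call has 1 to 10 rows; each row shifts and turns the commanded pose from where the row before left it, along the tool's axes as they then stand; what a row does not reach is not made up. A row lasts 1/12 s, in which the tool goes at most 41.7 mm and 7.16 degrees, less where a joint would pass 70% of its speed; a pose out of reach is approached as far as the arm can. A call with a gripper value outside its range is refused whole. The fingers move at their own pace and stop on an object; FORCE is the grip in N (left out, the last holds). Time passes only in rows, so rows that do not move let the fingers close. It gives the time, the measured TCP pose, the force and the opening at its end, in the units of the state.
- ctrl.get_obs(): the state, without advancing time (a new reading comes with each control period).
- ctrl.get_image(name): name is "scene" or "top"; returns the picture (420x560x3 uint8, red, green, blue); there is no depth.
- ctrl.camera_params(name): a dict with "vertical_fov" (degrees; the focal length in pixels is half the picture's height over the tangent of half this angle, whatever the lens; pixels are square), "cx", "cy" (the principal point, pixels), "D" ([k1, k2, p1, p2, k3] as OpenCV has them; the pictures are not rectified), "rvec" (rotation vector, rad) and "tvec" (3), from world to camera coordinates, as OpenCV has them. Camera axes: x right, y down, z forward; pixel columns grow to the right and rows downward; lengths in m; the calibration is good to about 2 mm. A picture is of the moment at which its call begins. camera_params takes no time and is no camera call.
- ctrl.finish_job(): hands the job in, once; it reports no verdict.
Trained networks look in the newest picture that a camera, given by its name, has taken for a name from the list of things; names that differ only in an ending like _2 or _b are one class to them, and where a whole thing is asked for, a point or a joint stands for the part that bears it (a point fixed in the world has none). Each returns a list of dicts, best first, with "score" (0 to 1); they miss things now and then, are a little off and sometimes report something else, mostly with a low value. They report only what shows in the picture. A call takes as long as a camera call. They do not tell look-alikes from the thing itself.
- ctrl.look_for(thing, camera): "box" ([centre column, centre row, width, height] in pixels, round what is visible of it).
- ctrl.silhouettes(thing, camera): "mask" (420x560 bool, what is visible of it) and "box" ([centre column, centre row, width, height] in pixels, round what is visible of it).
- ctrl.tip_of(thing, camera): "centre" ([row, column] in pixels: a listed point, or the origin of a listed thing).
The state is a dict: "t": time; "q": joint angles; "dq": joint speeds; "effort": joint torques, N m; "tool_pos": TCP position; "tool_rot": TCP orientation; "contact_force": force on the tool from outside, world axes, zero at the start; "wrist_torque": the same for the moment, N m; "opening": finger opening in m.
Only numpy, scipy, OpenCV 4.12 (cv2) and the standard library are available. Lean on these libraries where they do the work, as an engineer would, in place of code of your own. Each camera call takes 0.05 s, during which the arm holds its last target.

## Working session

There is one attempt and no reset: what is moved stays moved. The work goes in short steps, Python scripts to look and compute and a shell command to move; the robot and the scene stay as the last step left them, time stands still between calls to the robot, and variables do not carry over. Pictures are saved under pics/ and viewed, and the job is handed in when it is done.

```bash
mkdir -p pics; ls; cat > h.py <<'E'
import numpy as np,cv2
from station import ctrl
def snap(n,f):
    im=ctrl.get_image(n); cv2.imwrite('pics/'+f,im[:,:,::-1]); return im
def cam(n):
    p=ctrl.camera_params(n); f=210/np.tan(np.radians(p['vertical_fov'])/2)
    K=np.array([[f,0,p['cx']],[0,f,p['cy']],[0,0,1]]); return K,np.array(p['D'],float),np.array(p['rvec'],float),np.array(p['tvec'],float)
def proj(n,P):
    K,D,r,t=cam(n); return cv2.projectPoints(np.array(P,float).reshape(-1,1,3),r,t,K,D)[0].reshape(-1,2)
def ray(n,uv):
    K,D,r,t=cam(n); R=cv2.Rodrigues(r)[0]
    q=cv2.undistortPoints(np.array(uv,float).reshape(-1,1,2),K,D).reshape(-1,2)
    d=np.c_[q,np.ones(len(q))]@R; return -R.T@t.ravel(),d
def onz(n,uv,z):
    o,d=ray(n,uv); return o+d*((z-o[2])/d[:,2])[:,None]
E
python3 - <<'E'
from h import *
print(ctrl.get_obs())
snap('scene','s0.png');snap('top','t0.png')
for n in('scene','top'):
  for th in ['rack','tube','tube_left','tube_right','notch_left','notch_right','keeper_hinge','keeper_bar','jar','straight_tube']:
    print(n,th,[(np.round(d['centre'],1).tolist(),round(d['score'],2)) for d in ctrl.tip_of(th,n)][:3])
E
```

```text
pics
{'t': 0.0, 'q': array([-1.40805098e+00,  5.33681558e-02,  1.61425130e+00,  6.72225001e-06,
        1.47597750e+00, -1.18992134e-01]), 'dq': array([-0.00068846, -0.00071034, -0.00098869,  0.00027949,  0.00159132,
        0.00175333]), 'effort': array([ 9.46011933e-04, -3.93679047e+01, -3.70179069e+01,  6.44507978e-06,
        7.11264423e-03, -5.36170489e-06]), 'tool_pos': array([ 0.17367495, -0.59976205,  0.23008151]), 'tool_rot': array([ 2.07123953,  0.29581931, -2.07131726]), 'contact_force': array([ 0.30460719, -0.35453598, -1.02551957]), 'wrist_torque': array([-0.00088365, -0.00463168, -0.01587844]), 'opening': 0.08580496634174208}
scene rack [([249.5, 306.3], 0.77), ([217.9, 282.4], 0.36)]
scene tube [([241.7, 318.8], 0.76), ([219.4, 392.7], 0.65), ([222.1, 183.5], 0.64)]
scene tube_left [([232.6, 160.4], 0.86), ([225.5, 330.6], 0.85), ([205.9, 389.3], 0.45)]
scene tube_right [([208.7, 208.5], 0.78), ([232.1, 390.4], 0.52), ([243.1, 319.9], 0.46)]
scene notch_left [([224.4, 321.8], 0.89)]
scene notch_right [([249.0, 296.8], 0.93)]
scene keeper_hinge [([215.7, 280.8], 0.72)]
scene keeper_bar [([184.7, 274.5], 0.86)]
scene jar [([201.9, 331.9], 0.69), ([166.5, 430.5], 0.28)]
scene straight_tube [([297.0, 249.1], 0.65)]
top rack [([195.6, 281.2], 0.65)]
top tube [([179.8, 277.6], 0.75), ([272.6, 344.9], 0.6), ([160.6, 212.1], 0.57)]
top tube_left [([180.3, 262.8], 0.7), ([277.9, 365.7], 0.61), ([170.1, 202.5], 0.47)]
top tube_right [([268.9, 323.4], 0.65), ([175.7, 294.5], 0.6), ([154.7, 222.1], 0.49)]
top notch_left [([195.5, 264.1], 0.91)]
top notch_right [([187.3, 301.2], 0.68), ([193.4, 260.5], 0.66)]
top keeper_hinge [([216.1, 287.7], 0.83)]
top keeper_bar [([221.5, 286.0], 0.75)]
top jar [([215.7, 228.9], 0.79)]
top straight_tube [([190.7, 340.4], 0.56)]
```

View pics/s0.png

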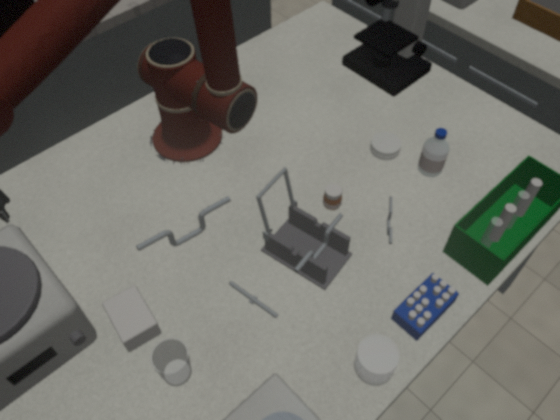

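View pics/t0.png

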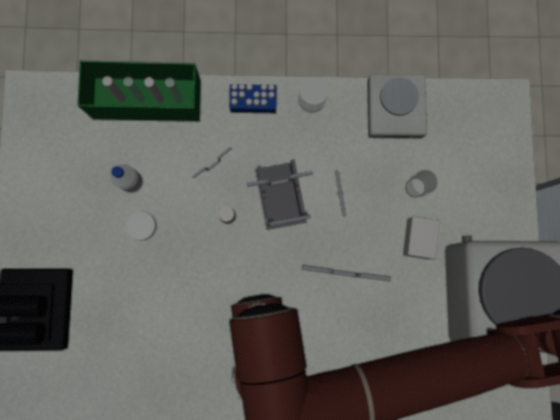

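```bash
python3 - <<'E'
from h import *
for n,f in(('scene','s0'),('top','t0')):
  im=cv2.imread(f'pics/{f}.png'); 
  c=im[160:300,220:360] if n=='scene' else im[150:250,220:350]
  cv2.imwrite(f'pics/{f}z.png',cv2.resize(c,None,fx=4.2,fy=4.2,interpolation=cv2.INTER_CUBIC))
# triangulate
def tri(a,b):
  o1,d1=ray('scene',[a]);o2,d2=ray('top',[b]);d1=d1[0]/np.linalg.norm(d1);d2=d2[0]/np.linalg.norm(d2)
  s=np.linalg.lstsq(np.c_[d1,-d2],o2-o1,rcond=None)[0]; p,q=o1+s[0]*d1,o2+s[1]*d2
  return np.round((p+q)/2,4),round(np.linalg.norm(p-q),4)
print('hinge',tri((280.8,215.7),(287.7,216.1)))
print('bar',tri((274.5,184.7),(286,221.5)))
print('nl',tri((321.8,224.4),(264.1,195.5)),onz('top',[(264.1,195.5)],.072))
print('nr',tri((296.8,249.0),(301.2,187.3)),onz('top',[(301.2,187.3)],.072),onz('scene',[(296.8,249)],.072))
print('tl',tri((330.6,225.5),(262.8,180.3)),onz('top',[(262.8,180.3)],.086))
print('tr',tri((319.9,243.1),(294.5,175.7)),onz('top',[(294.5,175.7)],.086))
E
```

```text
hinge (array([ 0.4743, -0.0488,  0.1007]), np.float64(0.0056))
bar (array([ 0.4469, -0.0411,  0.1904]), np.float64(0.003))
nl (array([0.5437, 0.0238, 0.0643]), np.float64(0.0121)) [[0.53831219 0.01916372 0.072     ]]
nr (array([ 0.5653, -0.0864,  0.0907]), np.float64(0.0135)) [[ 0.56460367 -0.09301826  0.072     ]] [[ 0.5608582  -0.07242424  0.072     ]]
tl (array([0.5798, 0.0235, 0.0977]), np.float64(0.0006)) [[0.58200139 0.02335508 0.086     ]]
tr (array([ 0.5996, -0.0578,  0.123 ]), np.float64(0.0316)) [[ 0.59710739 -0.07179351  0.086     ]]
```

View pics/s0z.png

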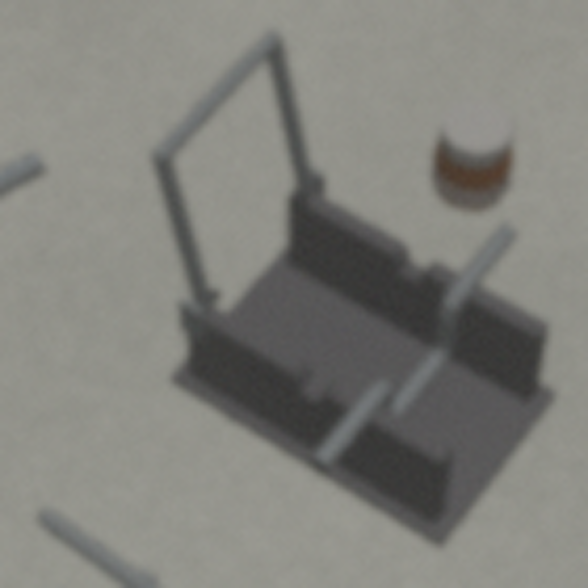

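View pics/t0z.png

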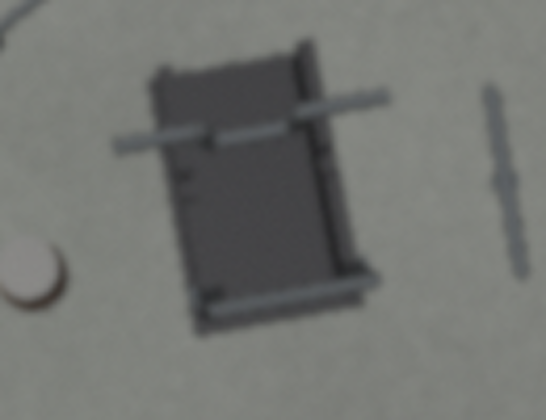

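```bash
cat > fit.py <<'E'
from h import *
from scipy.optimize import least_squares
def mk(p):
  x,y,a=p[:3];c,s=np.cos(a),np.sin(a);R=np.array([[c,-s,0],[s,c,0],[0,0,1]])
  return lambda P:np.array(P,float)@R.T+[x,y,0]
def model(p):
  W=mk(p);sl,sr,k=p[3:6]
  m=np.array([(sl+sr)/2,0,.086]);d=np.array([sl-sr,.104,0]);d/=np.linalg.norm(d)
  bx,bz=-.08+.125*np.cos(k),.085+.125*np.sin(k)
  return dict(bhr=W([-.1,-.065,.0]),bfr=W([.1,-.065,0]),bfl=W([.1,.065,.004]),bhl=W([-.1,.065,.004]),
   rfl=W([.09,.058,.08]),rfr=W([.09,-.058,.08]),rflt=W([.09,.052,.08]),rfrt=W([.09,-.052,.08]),nl=W([0,.052,.072]),nr=W([0,-.052,.072]),tel=W(m+.1*d),ter=W(m-.1*d),
   kl=W([bx,.052,bz]),kr=W([bx,-.052,bz]))
obs=[('scene',n,220,160,u,v) for n,u,v in[('bhr',175,380),('bfr',440,545),('bfl',555,397),('rfl',547,325),('nl',412,272),('nr',313,388),('tel',508,232),('ter',324,458),('kl',275,40),('kr',162,157)]]
obs+=[('top',n,220,150,u,v) for n,u,v in[('bhl',200,333),('rflt',162,75),('rfrt',307,45),('tel',116,146),('ter',386,98),('kl',212,308),('kr',376,281),]]
def res(p):
  M=model(p);r=[]
  for c,n,a,b,u,v in obs: r+=list(proj(c,[M[n]])[0]-[a+u/4.2,b+v/4.2])
  return np.array(r)
if __name__=='__main__':
  s=least_squares(res,[.55,-.03,.15,.03,.03,1.7],loss='soft_l1')
  print(np.round(s.x,4))
  for o,r in zip(obs,s.fun.reshape(-1,2)):print(o[0],o[1],np.round(r,1))
  M=model(s.x)
  for k in M:print(k,np.round(M[k],4))
  for n in('jar','straight_tube','dishes','tip_box','beaker','bottle'):
    for d in ctrl.tip_of(n,'top')[:2]:
      print(n,round(d['score'],2),np.round(onz('top',[d['centre'][::-1]],0)[0],3))
E
python3 fit.py
```

```text
[ 0.5526 -0.0313  0.1912  0.0358  0.0355  1.7677]
scene bhr [-2.1  0.6]
scene bfr [-0.7  1.6]
scene bfl [-0.1 -0.4]
scene rfl [-0.1  0.1]
scene nl [ 0.1 -1.2]
scene nr [-0.2 -0.6]
scene tel [-0.1 -0.7]
scene ter [-2.3  1. ]
scene kl [-0.9 -0. ]
scene kr [-0.8 -0.3]
top bhl [-1.9  0.2]
top rflt [-0.1 -3.1]
top rfrt [-0.9 -2. ]
top tel [-1.7 -0.3]
top ter [-0.5 -0.5]
top kl [ 0.1 -0.5]
top kr [-1.1 -1.1]
bhr [ 0.4667 -0.1141  0.    ]
bfr [ 0.6631 -0.0761  0.    ]
bfl [0.6384 0.0515 0.004 ]
bhl [0.442  0.0135 0.004 ]
rfl [0.6299 0.0428 0.08  ]
rfr [ 0.6519 -0.0711  0.08  ]
rflt [0.631  0.0369 0.08  ]
rfrt [ 0.6508 -0.0652  0.08  ]
nl [0.5427 0.0198 0.072 ]
nr [ 0.5624 -0.0823  0.072 ]
tel [0.5688 0.0737 0.086 ]
ter [ 0.6063 -0.1227  0.086 ]
kl [ 4.401e-01 -1.000e-04  2.076e-01]
kr [ 0.4599 -0.1022  0.2076]
jar 0.79 [0.485 0.13  0.   ]
straight_tube 0.56 [ 0.569 -0.224  0.   ]
dishes 0.72 [0.45  0.402 0.   ]
tip_box 0.75 [ 0.417 -0.463  0.   ]
beaker 0.66 [ 0.595 -0.465  0.   ]
bottle 0.74 [0.589 0.435 0.   ]
```

```bash
sed -i "s#a+u/4.2,b+v/4.2#a+(u+.5)/4.2-.5,b+(v+.5)/4.2-.5#" fit.py; cat > tgt.py <<'E'
from h import *
from fit import mk
from scipy.spatial.transform import Rotation as Ro
def go(P,yaw_y,rack):  # target TCP rack coords; tool y along rack angle yaw_y
  W=mk(rack);t=W([P])[0];a=rack[2]+yaw_y
  o=ctrl.get_obs();R=Ro.from_rotvec(o['tool_rot']).as_matrix()
  y=np.array([np.cos(a),np.sin(a),0]);x=np.array([0,0,-1.]);T=np.c_[x,y,np.cross(x,y)]
  d=R.T@(t-o['tool_pos']); rv=Ro.from_matrix(R.T@T).as_rotvec(degrees=True)
  print('world tgt',np.round(t,4),'shift tool',np.round(d,4),'rot deg',np.round(rv,2),'| pos',np.round(o['tool_pos'],4),'t',round(o['t'],2)); return d,rv
E
python3 - <<'E'
from fit import *
s=least_squares(res,[.55,-.03,.15,.03,.03,1.7],loss='soft_l1');print(np.round(s.x,4))
p=s.x;np.save('p.npy',p);W=mk(p)
for c,f,a,b in(('scene','s0',220,160),('top','t0',220,150)):
  im=cv2.imread(f'pics/{f}z.png')
  def line(A,B,col):
    q=((proj(c,W([A,B]))-[a,b]+.5)*4.2-.5).astype(int);cv2.line(im,tuple(map(int,q[0])),tuple(map(int,q[1])),col,1)
  for y in(.046,.058,-.046,-.058): line([-.09,y,.08],[.09,y,.08],(0,255,0))
  for A,B in(((-.1,-.065,0),(.1,-.065,0)),((.1,-.065,0),(.1,.065,0)),((.1,.065,0),(-.1,.065,0)),((-.1,.065,0),(-.1,-.065,0))):line(A,B,(0,255,255))
  for y in(.052,-.052):
    for x in(-.0125,.0125):line([x,y-.006,.08],[x,y+.006,.08],(255,0,255))
  M=model(p);
  for A,B in(('tel','ter'),('kl','kr')):
    q=((proj(c,[M[A],M[B]])-[a,b]+.5)*4.2-.5).astype(int);cv2.line(im,tuple(map(int,q[0])),tuple(map(int,q[1])),(0,0,255),1)
  cv2.imwrite(f'pics/{f}o.png',im)
from tgt import *
print(Ro.from_rotvec(ctrl.get_obs()['tool_rot']).as_matrix().round(3))
go([.066,0,.23],np.pi/2,p);go([.066,0,.23],-np.pi/2,p)
E
```

```text
[ 0.5514 -0.031   0.191   0.0368  0.0372  1.7598]
[[ 0.     0.278 -0.961]
 [ 0.    -0.961 -0.278]
 [-1.    -0.    -0.   ]]
world tgt [ 0.6162 -0.0185  0.23  ] shift tool [ 0.0013 -0.4359 -0.5867] rot deg [-174.8   -0.    -0. ] | pos [ 0.1738 -0.6003  0.2313] t 1.4
world tgt [ 0.6162 -0.0185  0.23  ] shift tool [ 0.0013 -0.4359 -0.5867] rot deg [ 5.2 -0.   0. ] | pos [ 0.1738 -0.6003  0.2313] t 1.4
```

```bash
cd pics; python3 -c "
import cv2,numpy as np
a=cv2.imread('s0o.png');b=cv2.imread('t0o.png');b=cv2.copyMakeBorder(b,0,a.shape[0]-b.shape[0],0,0,cv2.BORDER_CONSTANT)
cv2.imwrite('ov.png',cv2.resize(np.hstack([a,b]),(800,415),interpolation=cv2.INTER_AREA))
print(a.shape,b.shape)"
```

```text
(588, 588, 3) (588, 546, 3)
```

View pics/s0o.png

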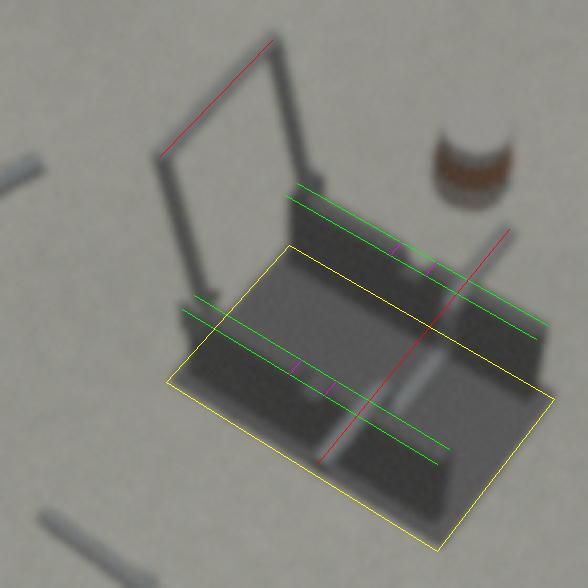

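View pics/t0o.png

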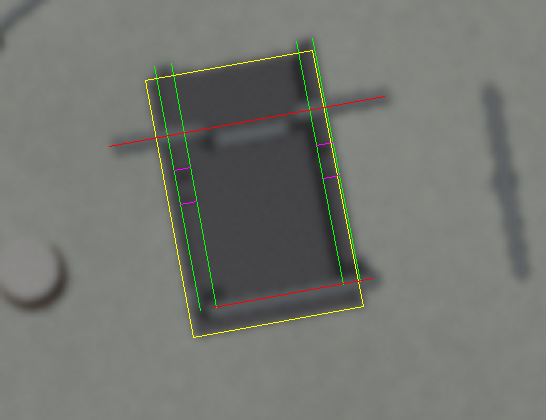

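```bash
python3 -m handwheel '[[0.0854,[0,-0.0218,-0.0293],[0,0,0]],[0.0854,[0,-0.0218,-0.0293],[0,0,0]],[0.0854,[0,-0.0218,-0.0293],[0,0,0]],[0.0854,[0,-0.0218,-0.0293],[0,0,0]],[0.0854,[0,-0.0218,-0.0293],[0,0,0]],[0.0854,[0,-0.0218,-0.0293],[0,0,0]],[0.0854,[0,-0.0218,-0.0293],[0,0,0]],[0.0854,[0,-0.0218,-0.0293],[0,0,0]],[0.0854,[0,-0.0218,-0.0293],[0,0,0]],[0.0854,[0,-0.0218,-0.0293],[0,0,0]]]'
python3 -m handwheel '[[0.0854,[0,-0.0218,-0.0293],[0,0,0]],[0.0854,[0,-0.0218,-0.0293],[0,0,0]],[0.0854,[0,-0.0218,-0.0293],[0,0,0]],[0.0854,[0,-0.0218,-0.0293],[0,0,0]],[0.0854,[0,-0.0218,-0.0293],[0,0,0]],[0.0854,[0,-0.0218,-0.0293],[0,0,0]],[0.0854,[0,-0.0218,-0.0293],[0,0,0]],[0.0854,[0,-0.0218,-0.0293],[0,0,0]],[0.0854,[0,-0.0218,-0.0293],[0,0,0]],[0.0854,[0,-0.0218,-0.0293],[5.2,0,0]]]'
python3 - <<'E'
from tgt import *
p=np.load('p.npy');go([.068,-.002,.13],-np.pi/2,p);print(ctrl.get_obs()['contact_force'],ctrl.get_obs()['dq'].round(3))
E
```

```text
t: 2.23
tool_pos: [0.3954, -0.3079, 0.2316]
tool_rot: [2.071, 0.293, -2.07]
contact_force: [0.6, -1.1, -0.8]
opening: 0.0855
t: 3.07
tool_pos: [0.6163, -0.0168, 0.2314]
tool_rot: [2.122, 0.202, -2.121]
contact_force: [1.1, -0.2, 1.4]
opening: 0.0852
world tgt [ 0.6185 -0.0201  0.13  ] shift tool [ 0.1014  0.0036 -0.0015] rot deg [-0.06 -0.02 -0.01] | pos [ 0.6163 -0.0168  0.2314] t 3.07
[ 1.11622563 -0.18158514  1.38356101] [ 6.410e-01  5.860e-01 -5.940e-01 -5.000e-03 -1.000e-03  1.813e+00]
```

```bash
python3 -m handwheel '[[0.0854,[0.025,0.002,-0.002],[0,0,0]],[0.0854,[0.025,0.0015,0],[0,0,0]],[0.0854,[0.025,0,0],[0,0,0]],[0.0854,[0.025,0,0],[0,0,0]],[0.0854,[0,0,0],[0,0,0]],[0.0854,[0,0,0],[0,0,0]]]'
cat > look.py <<'E'
import sys
from h import *
f=sys.argv[1]
for n,(a,b) in(('scene',(220,140)),('top',(220,150))):
  im=snap(n,f'{f}{n}.png')[:,:,::-1][b:b+140,a:a+140]
  globals()[n]=cv2.resize(im,(400,400),interpolation=cv2.INTER_CUBIC)
cv2.imwrite(f'pics/{f}.png',np.hstack([scene,top]))
o=ctrl.get_obs();print(o['t'],o['tool_pos'].round(4),o['tool_rot'].round(3),o['contact_force'].round(1))
E
python3 look.py a1
```

```text
t: 3.57
tool_pos: [0.6169, -0.0214, 0.1297]
tool_rot: [2.118, 0.204, -2.126]
contact_force: [0.4, -0.1, 0.4]
opening: 0.0854
3.6667 [ 0.6192 -0.0219  0.1334] [ 2.124  0.202 -2.118] [ 0.3  0.2 -0. ]
```

View pics/a1.png

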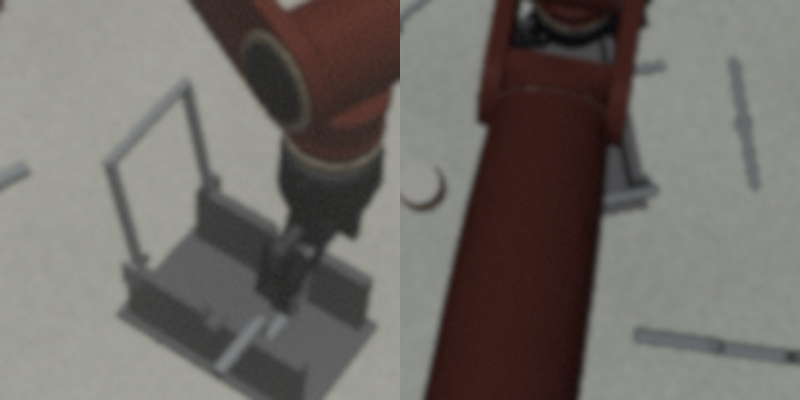

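View pics/a1scene.png

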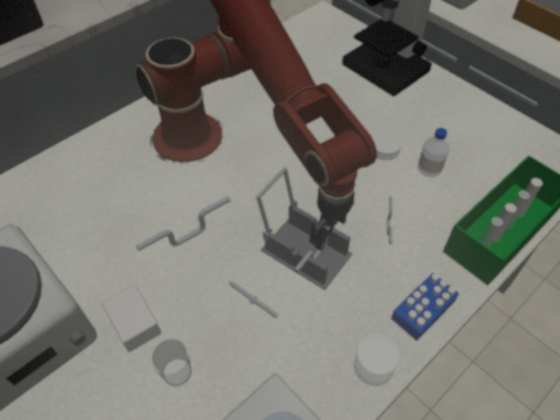

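```bash
python3 -m handwheel '[[0.0854,[0.008,0,0],[0,0,0]],[0.0854,[0.008,0,0],[0,0,0]],[0.0854,[0.004,0,0],[0,0,0]],[0.0854,[0,0,0],[0,0,0]]]'; python3 look.py a2; python3 - <<'E'
from h import *
from fit import mk
p=np.load('p.npy');W=mk(p)
im=cv2.imread('pics/a2scene.png')[140:280,220:360];im=cv2.resize(im,(600,600),interpolation=cv2.INTER_CUBIC);s=600/140
o=ctrl.get_obs();t=o['tool_pos']
R=cv2.Rodrigues(o['tool_rot'])[0]
for sy in(-1,1):
  for dz in(-.011,.011):
    for dy in(.0427,.057):
      P=t+R@np.array([-.013,sy*dy,dz]);q=(proj('scene',[P])[0]-[220,140]+.5)*s;cv2.circle(im,tuple(map(int,q)),3,(0,0,255),-1)
cv2.imwrite('pics/a2o.png',im)
E
```

```text
t: 4.0
tool_pos: [0.6172, -0.0215, 0.11]
tool_rot: [2.119, 0.204, -2.124]
contact_force: [-0.3, -0.0, 0.3]
opening: 0.0852
4.1 [ 0.6179 -0.0216  0.111 ] [ 2.121  0.203 -2.122] [ 0.7  0.  -0.2]
```

View pics/a2o.png

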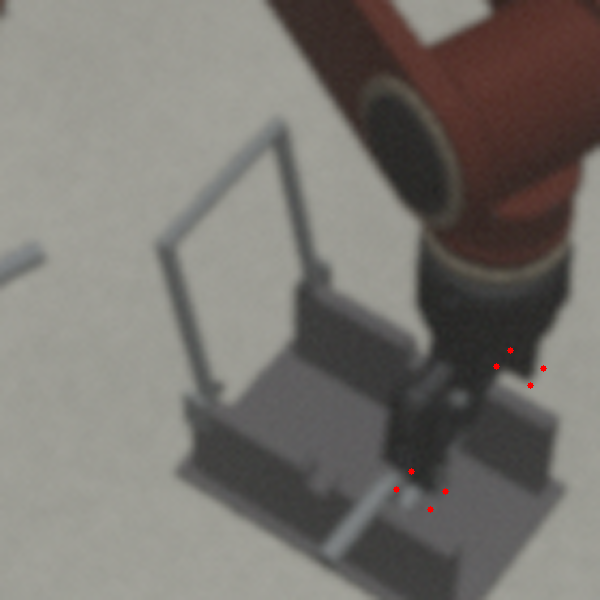

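```bash
python3 -m handwheel '[[0.0854,[0.008,0,0],[0,0,0]],[0.0854,[0.008,0,0],[0,0,0]],[0.0854,[0.008,0,0],[0,0,0]],[0.0854,[0.008,0,0],[0,0,0]],[0.0854,[0.005,0,0],[0,0,0]],[0.0854,[0.0,0,0],[0,0,0]],[0.0854,[0.0,0,0],[0,0,0]]]'; python3 -m handwheel '[[0.0854,[0,0,0.003],[0,0,0]],[0.0854,[0,0,0.003],[0,0,0]],[0.0854,[0,0,0.003],[0,0,0]],[0.0854,[0,0,0.003],[0,0,0]],[0.0854,[0,0,0],[0,0,0]]]'; python3 look.py a3
```

```text
t: 4.68
tool_pos: [0.6177, -0.0216, 0.0736]
tool_rot: [2.12, 0.204, -2.123]
contact_force: [-0.8, 0.7, 0.5]
opening: 0.085
t: 5.1
tool_pos: [0.6058, -0.024, 0.0745]
tool_rot: [2.121, 0.203, -2.121]
contact_force: [0.3, 0.3, -0.7]
opening: 0.0855
5.2 [ 0.6062 -0.0239  0.0745] [ 2.122  0.203 -2.121] [-0.6  0.3  0.3]
```

```bash
python3 -c "
import cv2
im=cv2.imread('pics/a3scene.png')[140:280,220:360];cv2.imwrite('pics/a3z.png',cv2.resize(im,(600,600),interpolation=cv2.INTER_CUBIC))"
```

```text
(no output)
```

View pics/a3z.png

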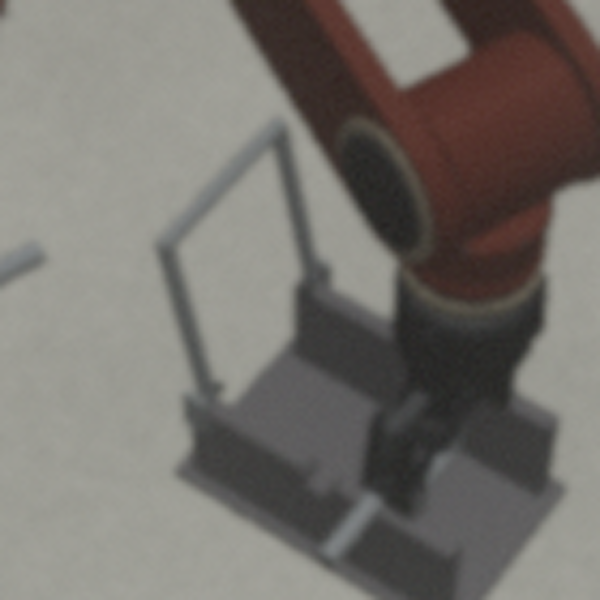

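```bash
python3 -m handwheel '[[0.0854,[0.002,0,0],[0,0,0]],[0.0854,[0.0015,0,0],[0,0,0]],[0.0854,[0,0,0.002],[0,0,0]],[0.0854,[0,0,0.003],[0,0,0]],[0.0854,[0,0,0.003],[0,0,0]],[0.0854,[0,0,0],[0,0,0]]]';  python3 -m handwheel '[[0.0854,[0,0,0.003],[0,0,0]],[0.0854,[0,0,0.003],[0,0,0]],[0.0854,[0,0,0.003],[0,0,0]],[0.0854,[0,0,0],[0,0,0]]]'; python3 look.py a4;python3 -c "
import cv2
im=cv2.imread('pics/a4scene.png')[140:280,220:360];cv2.imwrite('pics/a4z.png',cv2.resize(im,(600,600),interpolation=cv2.INTER_CUBIC))"
```

```text
t: 5.7
tool_pos: [0.5982, -0.0255, 0.0711]
tool_rot: [2.122, 0.203, -2.121]
contact_force: [1.4, 0.8, -0.5]
opening: 0.0857
t: 6.03
tool_pos: [0.589, -0.0272, 0.0708]
tool_rot: [2.121, 0.203, -2.122]
contact_force: [0.4, 0.4, -0.8]
opening: 0.0854
6.1333 [ 0.5891 -0.0272  0.0706] [ 2.12   0.203 -2.122] [1.2 0.5 0.2]
```

View pics/a4z.png

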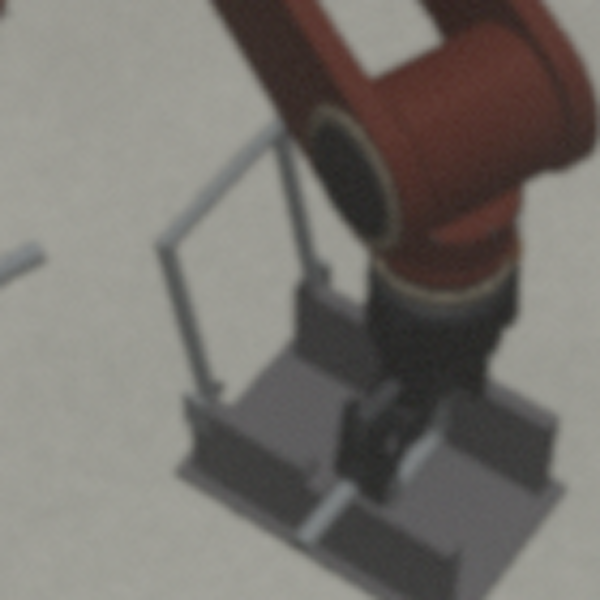

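```bash
python3 -m handwheel '[[0.0854,[0,0,0.003],[0,0,0]],[0.0854,[0,0,0.003],[0,0,0]],[0.0854,[0,0,0.003],[0,0,0]],[0.0854,[0,0,0.003],[0,0,0]],[0.0854,[0,0,0],[0,0,0]]]';  python3 -m handwheel '[[0.0854,[0,0,0.002],[0,0,0]],[0.0854,[0,0,0.002],[0,0,0]],[0.0854,[0,0,0.002],[0,0,0]],[0.0854,[0,0,0],[0,0,0]]]'; python3 look.py a5;python3 -c "
import cv2
im=cv2.imread('pics/a5scene.png')[140:280,220:360];cv2.imwrite('pics/a5z.png',cv2.resize(im,(600,600),interpolation=cv2.INTER_CUBIC))"
```

```text
t: 6.55
tool_pos: [0.5765, -0.0295, 0.0702]
tool_rot: [2.119, 0.203, -2.123]
contact_force: [0.7, 0.8, 0.1]
opening: 0.0853
t: 6.88
tool_pos: [0.5714, -0.0306, 0.0705]
tool_rot: [2.12, 0.203, -2.122]
contact_force: [0.2, 0.9, -0.4]
opening: 0.0857
6.9833 [ 0.5718 -0.0306  0.0708] [ 2.121  0.203 -2.121] [0.9 0.6 0.9]
```

View pics/a5z.png

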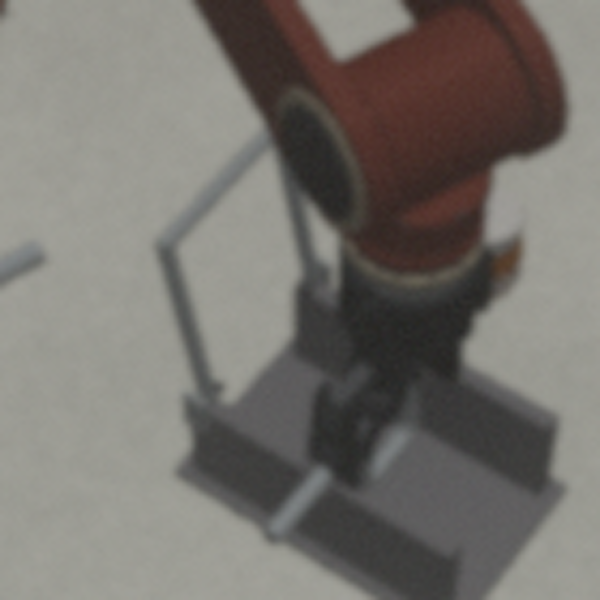

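```bash
python3 -m handwheel '[[0.0854,[0,0,0.002],[0,0,0]],[0.0854,[0,0,0.002],[0,0,0]],[0.0854,[0,0,0],[0,0,0]]]'; python3 look.py a6;python3 -c "
import cv2
im=cv2.imread('pics/a6scene.png')[140:280,220:360];cv2.imwrite('pics/a6z.png',cv2.resize(im,(600,600),interpolation=cv2.INTER_CUBIC))"
```

```text
t: 7.23
tool_pos: [0.5676, -0.0313, 0.0707]
tool_rot: [2.121, 0.203, -2.122]
contact_force: [-0.1, -0.1, -0.1]
opening: 0.0852
7.3333 [ 0.5679 -0.0313  0.0708] [ 2.121  0.203 -2.121] [-0.2 -0.  -0.9]
```

View pics/a6z.png

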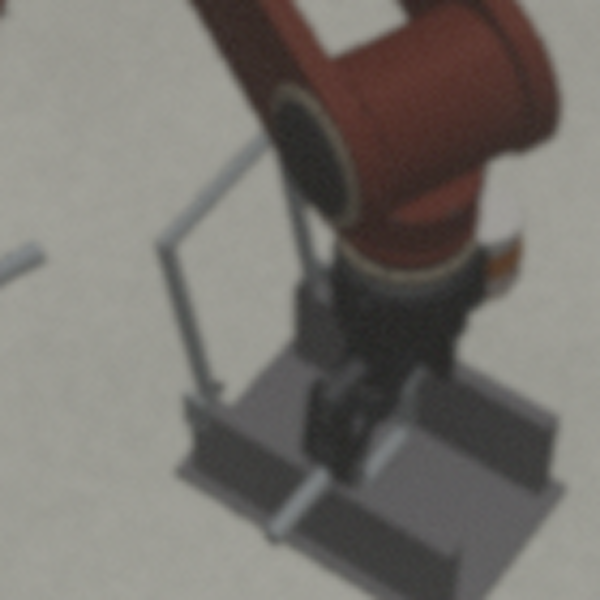

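```bash
python3 -m handwheel '[[0.0854,[-0.01,0,0],[0,0,0]],[0.0854,[-0.025,0,0],[0,0,0]],[0.0854,[-0.03,0,0],[0,0,0]],[0.0854,[-0.03,0,0],[0,0,0]],[0.0854,[-0.03,0,0],[0,0,0]],[0.0854,[-0.03,0,0],[0,0,0]],[0.0854,[-0.03,0,0],[0,0,0]],[0.0854,[-0.02,0,0],[0,0,0]],[0.0854,[0,0,0],[0,0,0]]]'; python3 look.py a7;python3 - <<'E'
import cv2
im=cv2.imread('pics/a7scene.png')[140:280,220:360];cv2.imwrite('pics/a7z.png',cv2.resize(im,(600,600),interpolation=cv2.INTER_CUBIC))
from tgt import *
p=np.load('p.npy');print(ctrl.get_obs()['q'].round(3))
go([-.105,0,.28],0,p);go([-.105,0,.28],np.pi,p)
E
```

```text
t: 8.08
tool_pos: [0.5705, -0.0317, 0.2835]
tool_rot: [2.131, 0.2, -2.108]
contact_force: [-0.7, -0.0, 0.4]
opening: 0.086
8.1833 [ 0.5684 -0.0314  0.2773] [ 2.124  0.202 -2.118] [-0.5  0.2 -0.8]
[-0.186 -0.105  1.691  0.     1.552  1.194]
world tgt [ 0.4483 -0.0509  0.28  ] shift tool [-0.003  -0.0036  0.1217] rot deg [-9.0e+01 -7.0e-02 -1.6e-01] | pos [ 0.5684 -0.0314  0.2773] t 8.18
world tgt [ 0.4483 -0.0509  0.28  ] shift tool [-0.003  -0.0036  0.1217] rot deg [ 9.0e+01 -1.6e-01  7.0e-02] | pos [ 0.5684 -0.0314  0.2773] t 8.18
```

View pics/a7z.png

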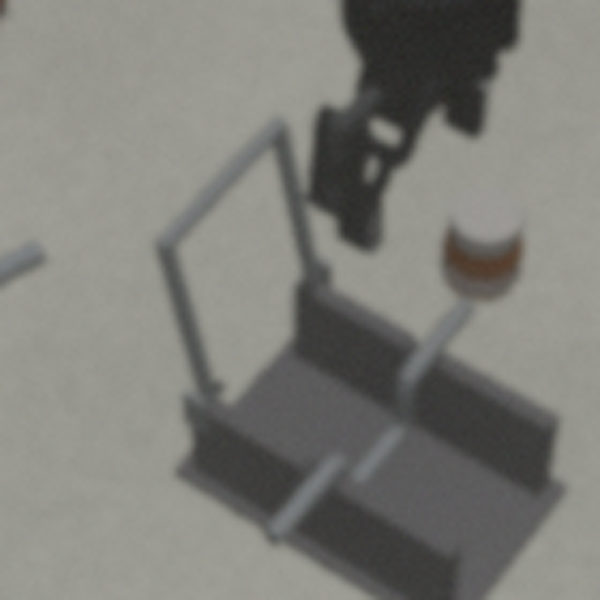

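View pics/a7.png

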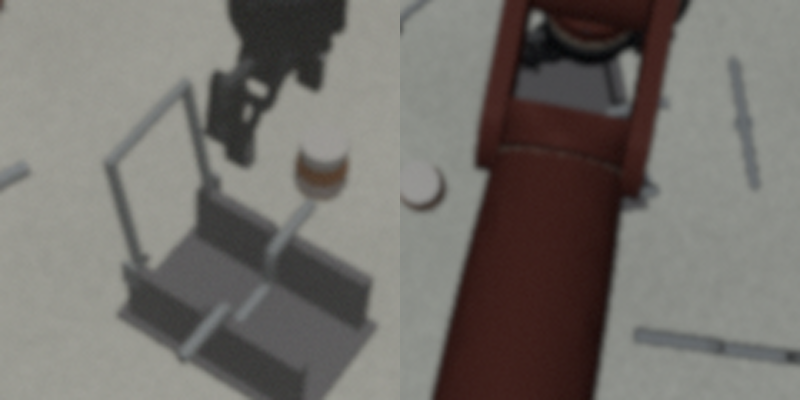

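```bash
python3 - <<'E'
from h import *
from fit import mk
p=np.load('p.npy');W=mk(p)
for x,z in((0,.072),(0,.086)):
  print(((proj('scene',W([[x,.1,z],[x,-.1,z],[x,.058,z],[x,-.058,z]]))-[220,140]+.5)*600/140).round(0).tolist())
E
```

```text
[[466.0, 306.0], [269.0, 539.0], [427.0, 352.0], [313.0, 487.0]]
[[468.0, 292.0], [269.0, 525.0], [429.0, 338.0], [314.0, 473.0]]
```

```bash
python3 -m handwheel '[[0.06,[0,0,0],[-7,0,0]],[0.06,[0,0,0],[-7,0,0]],[0.06,[0,0,0],[-7,0,0]],[0.06,[0,0,0],[-7,0,0]],[0.06,[0,0,0],[-7,0,0]],[0.06,[0,0,0],[-7,0,0]],[0.06,[0,0,0],[-7,0,0]],[0.06,[0,0,0],[-7,0,0]],[0.06,[0,0,0],[-7,0,0]],[0.06,[0,0,0],[-7,0,0]]]' 30; python3 -m handwheel '[[0.06,[0,0,0],[-7,0,0]],[0.06,[0,0,0],[-7,0,0]],[0.06,[0,0,0],[-6,0,0]],[0.06,[0,-0.025,0],[0,0,0]],[0.06,[0,-0.025,0],[0,0,0]],[0.06,[0,-0.025,0],[0,0,0]],[0.06,[0,-0.025,0],[0,0,0]],[0.06,[0,-0.022,0],[0,0,0]],[0.06,[0,0,0],[0,0,0]],[0.06,[0,0,0],[0,0,0]]]'; python3 look.py b1; python3 - <<'E'
from tgt import *
p=np.load('p.npy');print(ctrl.get_obs()['q'].round(3),ctrl.get_obs()['opening'])
go([-.1035,-.002,.19],0,p)
W=mk(p)
im=cv2.imread('pics/b1scene.png')[100:240,220:360];im=cv2.resize(im,(600,600),interpolation=cv2.INTER_CUBIC);s=600/140
o=ctrl.get_obs();t=o['tool_pos'];R=cv2.Rodrigues(o['tool_rot'])[0]
for sy in(-1,1):
  for dz in(-.011,.011):
    for dy in(.03,.044):
      P=t+R@np.array([-.007,sy*dy,dz]);q=(proj('scene',[P])[0]-[220,100]+.5)*s;cv2.circle(im,tuple(map(int,q)),3,(0,0,255),-1)
cv2.imwrite('pics/b1o.png',im)
E
```

```text
t: 9.02
tool_pos: [0.5669, -0.0311, 0.2731]
tool_rot: [1.319, 1.137, -1.323]
contact_force: [-0.2, -0.8, 1.2]
opening: 0.0599
t: 9.85
tool_pos: [0.4471, -0.0544, 0.274]
tool_rot: [1.068, 1.295, -1.069]
contact_force: [0.3, -0.8, -0.5]
opening: 0.0601
9.95 [ 0.4481 -0.0543  0.2746] [ 1.067  1.295 -1.068] [-0.5 -1.2 -0.6]
[-0.286 -0.402  1.941  0.     1.604 -0.477] 0.05978214613818151
world tgt [ 0.4501 -0.0526  0.19  ] shift tool [ 0.0846  0.0024 -0.0012] rot deg [ 0.   -0.05  0.08] | pos [ 0.4481 -0.0543  0.2746] t 9.95
```

View pics/b1o.png

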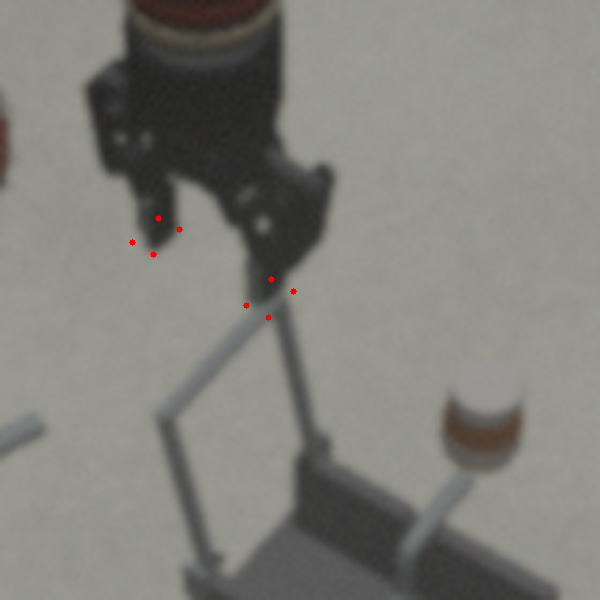

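```bash
python3 -m handwheel '[[0.06,[0.02,0.002,0],[0,0,0]],[0.06,[0.02,0,0],[0,0,0]],[0.06,[0.02,0,0],[0,0,0]],[0.06,[0.015,0,0],[0,0,0]],[0.06,[0.01,0,0],[0,0,0]],[0.06,[0,0,0],[0,0,0]],[0.06,[0,0,0],[0,0,0]]]'; python3 look.py b2; python3 - <<'E'
from tgt import *
im=cv2.imread('pics/b2scene.png')[100:240,220:360];im=cv2.resize(im,(600,600),interpolation=cv2.INTER_CUBIC)
cv2.imwrite('pics/b2o.png',im)
E
```

```text
t: 10.53
tool_pos: [0.4503, -0.0539, 0.1904]
tool_rot: [1.067, 1.295, -1.068]
contact_force: [0.6, -0.3, 0.0]
opening: 0.0603
10.6333 [ 0.4511 -0.0542  0.192 ] [ 1.068  1.292 -1.066] [-0.9  0.1  1. ]
```

View pics/b2o.png

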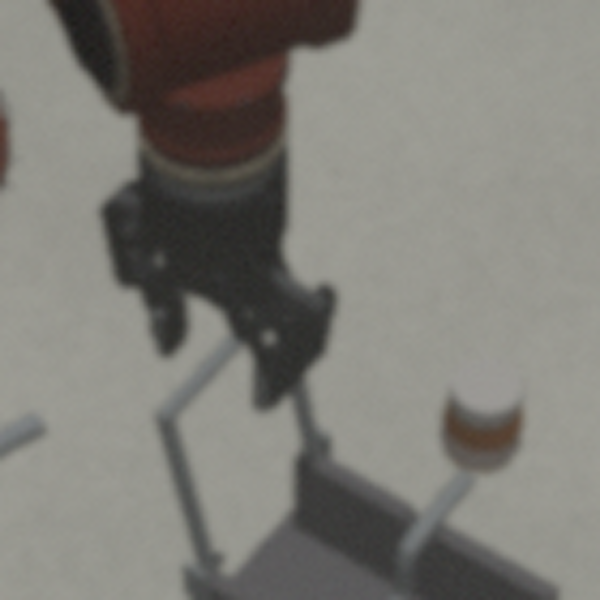

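```bash
python3 -m handwheel '[[0.03,[0,0,0],[0,0,0]],[0.02,[0,0,0],[0,0,0]],[0.012,[0,0,0],[0,0,0]],[0.005,[0,0,0],[0,0,0]],[0.005,[0,0,0],[0,0,0]],[0.005,[0,0,0],[0,0,0]],[0.005,[0,0,0],[0,0,0]]]' 25; python3 look.py b3; python3 - <<'E'
from tgt import *
im=cv2.imread('pics/b3scene.png')[100:240,220:360];im=cv2.resize(im,(600,600),interpolation=cv2.INTER_CUBIC)
cv2.imwrite('pics/b3o.png',im)
p=np.load('p.npy');o=ctrl.get_obs();print(o['opening'])
c,s=np.cos(p[2]),np.sin(p[2]);d=o['tool_pos'][:2]-p[:2];print('rack xy',d@[c,s],d@[-s,c])
E
```

```text
t: 11.22
tool_pos: [0.4502, -0.0542, 0.1914]
tool_rot: [1.067, 1.293, -1.067]
contact_force: [-2.3, 0.0, 3.9]
opening: 0.009
11.3167 [ 0.4502 -0.0542  0.1914] [ 1.067  1.293 -1.067] [-2.3 -0.6  4.5]
0.00919572819435517
rack xy -0.10373468340143274 -0.00361547855251022
```

View pics/b3o.png

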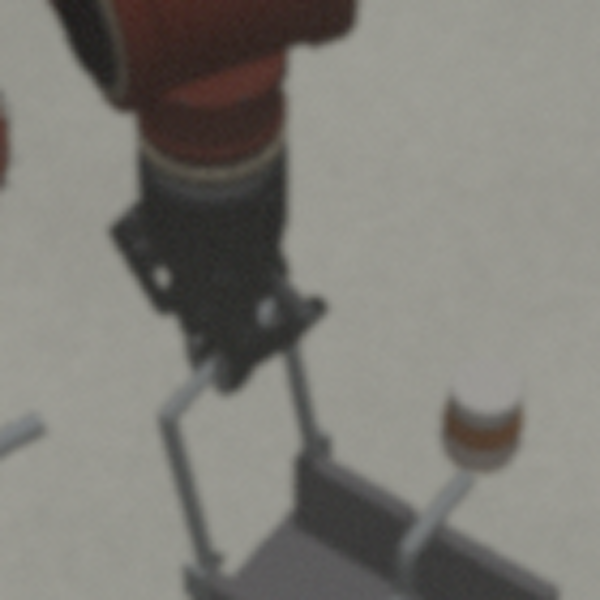

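```bash
python3 - <<'E'
import numpy as np
th=np.linspace(1.762,0,19);x=.125*np.cos(th)*1000;z=.125*np.sin(th)*1000
for i in range(18):print(i,round(th[i+1],3),'down',round(-(z[i+1]-z[i]),1),'y',round(x[i+1]-x[i],1))
E
```

```text
0 1.664 down -1.7 y 12.1
1 1.566 down -0.5 y 12.2
2 1.468 down 0.7 y 12.2
3 1.37 down 1.8 y 12.1
4 1.273 down 3.0 y 11.9
5 1.175 down 4.2 y 11.5
6 1.077 down 5.3 y 11.0
7 0.979 down 6.3 y 10.5
8 0.881 down 7.3 y 9.8
9 0.783 down 8.2 y 9.0
10 0.685 down 9.1 y 8.2
11 0.587 down 9.8 y 7.3
12 0.489 down 10.5 y 6.3
13 0.392 down 11.1 y 5.2
14 0.294 down 11.5 y 4.1
15 0.196 down 11.9 y 3.0
16 0.098 down 12.1 y 1.8
17 0.0 down 12.2 y 0.6
```

```bash
python3 -m handwheel '[[0.005,[-0.0009,0.006,0],[0,0,0]],[0.005,[-0.0008,0.0061,0],[0,0,0]],[0.005,[-0.0003,0.0061,0],[0,0,0]],[0.005,[-0.0002,0.0061,0],[0,0,0]],[0.005,[0.0007,0.0122,0],[0,0,0]],[0.005,[0.0018,0.0121,0],[0,0,0]],[0.005,[0.003,0.0119,0],[0,0,0]],[0.005,[0.0042,0.0115,0],[0,0,0]],[0.005,[0,0,0],[0,0,0]]]'
python3 -m handwheel '[[0.005,[0.0053,0.011,0],[0,0,0]],[0.005,[0.0063,0.0105,0],[0,0,0]],[0.005,[0.0073,0.0098,0],[0,0,0]],[0.005,[0.0082,0.009,0],[0,0,0]],[0.005,[0,0,0],[0,0,0]]]'; python3 look.py b4; python3 - <<'E'
import cv2
im=cv2.imread('pics/b4scene.png')[120:280,220:380];im=cv2.resize(im,(600,600),interpolation=cv2.INTER_CUBIC)
cv2.imwrite('pics/b4o.png',im)
E
```

```text
t: 12.07
tool_pos: [0.5227, -0.0399, 0.1823]
tool_rot: [1.068, 1.293, -1.065]
contact_force: [2.7, -0.4, 0.7]
opening: 0.0088
t: 12.48
tool_pos: [0.5613, -0.0323, 0.1547]
tool_rot: [1.068, 1.294, -1.066]
contact_force: [1.5, 0.1, -1.2]
opening: 0.0086
12.5833 [ 0.5605 -0.0325  0.1555] [ 1.068  1.294 -1.067] [ 1.4  0.7 -2. ]
```

View pics/b4o.png

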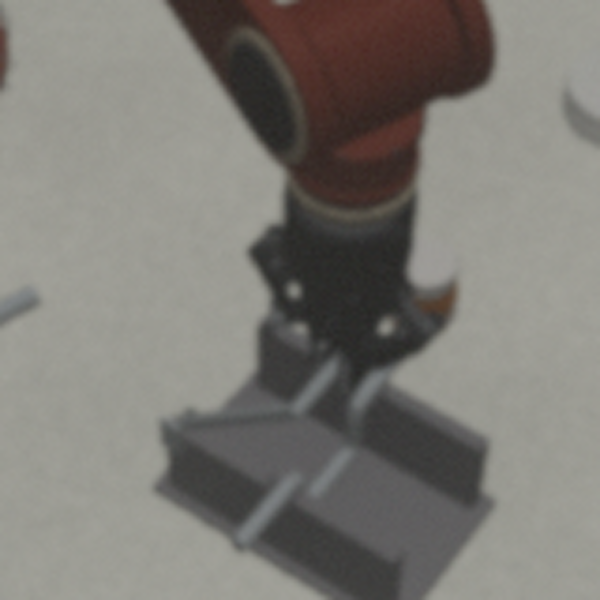

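```bash
python3 -m handwheel '[[0.005,[0.0091,0.0082,0],[0,0,0]],[0.005,[0.0098,0.0073,0],[0,0,0]],[0.005,[0.0105,0.0063,0],[0,0,0]],[0.005,[0.0111,0.0052,0],[0,0,0]],[0.005,[0,0,0],[0,0,0]]]'
python3 -m handwheel '[[0.005,[0.0115,0.0041,0],[0,0,0]],[0.005,[0.0119,0.003,0],[0,0,0]],[0.005,[0.006,0.001,0],[0,0,0]],[0.005,[0.006,0.0008,0],[0,0,0]],[0.005,[0.004,0.0003,0],[0,0,0]],[0.005,[0.004,0.0002,0],[0,0,0]],[0.005,[0.003,0.0001,0],[0,0,0]],[0.005,[0,0,0],[0,0,0]]]'; python3 look.py b5; python3 - <<'E'
import cv2
im=cv2.imread('pics/b5scene.png')[120:280,220:380];im=cv2.resize(im,(600,600),interpolation=cv2.INTER_CUBIC)
cv2.imwrite('pics/b5o.png',im)
E
```

```text
t: 13.0
tool_pos: [0.5871, -0.0273, 0.1141]
tool_rot: [1.068, 1.294, -1.067]
contact_force: [2.0, 1.0, -1.5]
opening: 0.0088
t: 13.67
tool_pos: [0.5962, -0.0257, 0.0686]
tool_rot: [1.068, 1.294, -1.067]
contact_force: [1.1, 2.9, -2.2]
opening: 0.0092
13.7667 [ 0.5962 -0.0257  0.0687] [ 1.068  1.294 -1.067] [ 1.4  3.4 -2.5]
```

View pics/b5o.png

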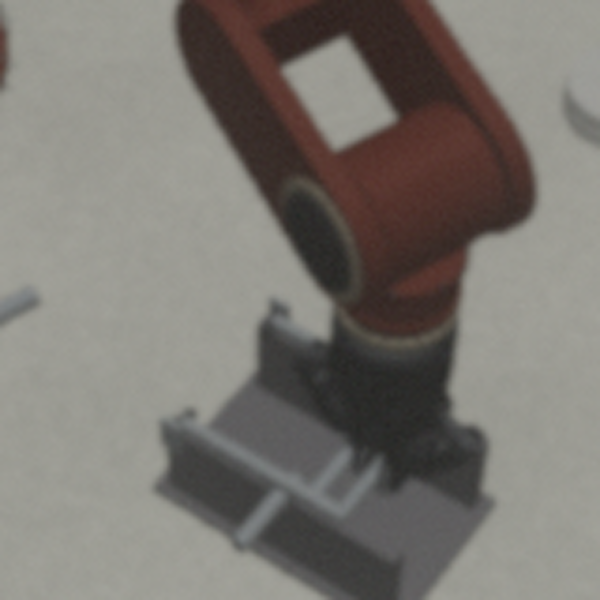

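```bash
python3 -m handwheel '[[0.005,[0.002,0,0],[0,0,0]],[0.005,[0,0,0],[0,0,0]],[0.005,[0,0,0],[0,0,0]]]'; python3 -m handwheel '[[0.005,[0.002,0,0],[0,0,0]],[0.005,[0,0,0],[0,0,0]],[0.005,[0,0,0],[0,0,0]]]'
```

```text
t: 14.02
tool_pos: [0.5962, -0.0257, 0.0673]
tool_rot: [1.067, 1.294, -1.067]
contact_force: [0.7, 2.7, -1.1]
opening: 0.0091
t: 14.27
tool_pos: [0.5963, -0.0257, 0.0659]
tool_rot: [1.067, 1.294, -1.067]
contact_force: [-2.5, 4.0, 5.1]
opening: 0.0089
```

```bash
python3 -m handwheel '[[0.005,[0.002,0,0],[0,0,0]],[0.005,[0,0,0],[0,0,0]],[0.005,[0,0,0],[0,0,0]]]'; python3 -m handwheel '[[0.028,[0,0,0],[0,0,0]],[0.028,[0,0,0],[0,0,0]],[0.028,[0,0,0],[0,0,0]],[0.028,[0,0,0],[0,0,0]],[0.028,[-0.005,0,0],[0,0,0]],[0.028,[-0.015,0,0],[0,0,0]],[0.028,[-0.02,0,0],[0,0,0]],[0.028,[-0.02,0,0],[0,0,0]],[0.028,[-0.03,0,0],[0,0,0]],[0.028,[-0.03,0,0],[0,0,0]]]';python3 -m handwheel '[[0.028,[-0.03,0,0],[0,0,0]],[0.028,[-0.03,0,0],[0,0,0]],[0.028,[0,0,0],[0,0,0]],[0.028,[0,0,0],[0,0,0]]]'; python3 look.py b6; python3 - <<'E'
from h import *
from fit import mk
im=cv2.imread('pics/b6scene.png')[120:280,220:380];im=cv2.resize(im,(600,600),interpolation=cv2.INTER_CUBIC)
cv2.imwrite('pics/b6o.png',im)
W=mk(np.load('p.npy'))
f=lambda P:((proj('scene',W(P))-[220,120]+.5)*3.75).round(0).tolist()
print('tube',f([[0,.1,.072],[0,-.1,.072]]))
for k in(0,.1):
  x,z=-.08+.125*np.cos(k),.085+.125*np.sin(k);print('bar',k,f([[x,.052,z],[x,-.052,z]]))
E
```

```text
t: 14.52
tool_pos: [0.5963, -0.0257, 0.0657]
tool_rot: [1.067, 1.294, -1.068]
contact_force: [-10.0, 5.9, 13.9]
opening: 0.0085
t: 15.35
tool_pos: [0.5956, -0.0259, 0.1837]
tool_rot: [1.067, 1.295, -1.069]
contact_force: [0.1, -0.2, 0.9]
opening: 0.0275
t: 15.68
tool_pos: [0.5977, -0.0263, 0.2466]
tool_rot: [1.069, 1.288, -1.064]
contact_force: [0.4, 0.5, -1.2]
opening: 0.0276
15.7833 [ 0.5958 -0.0259  0.2423] [ 1.067  1.295 -1.068] [-0.   0.2 -0.7]
tube [[408.0, 343.0], [236.0, 546.0]]
bar 0 [[427.0, 410.0], [338.0, 519.0]]
bar 0.1 [[427.0, 398.0], [338.0, 508.0]]
```

View pics/b6o.png

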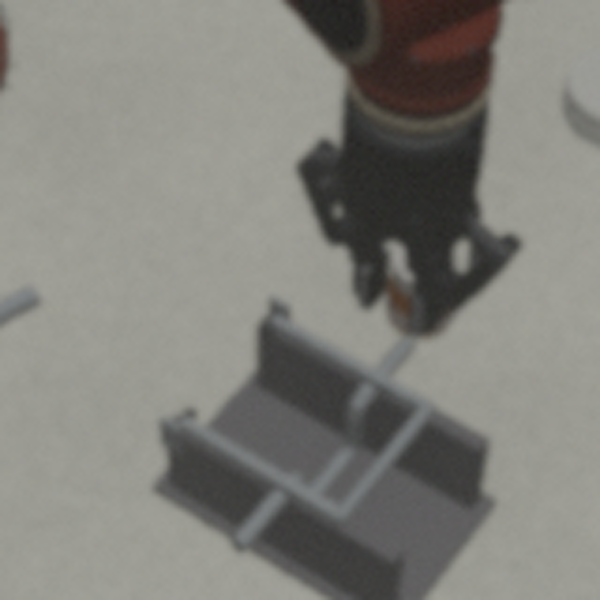

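```bash
python3 -m handwheel '[[0,[0.03,0,0],[0,0,0]],[0,[0.03,0,0],[0,0,0]],[0,[0.03,0,0],[0,0,0]],[0,[0.03,0,0],[0,0,0]],[0,[0.01,0,0],[0,0,0]],[0,[0.008,0,0],[0,0,0]],[0,[0.0,0,0],[0,0,0]],[0,[0,0,0],[0,0,0]]]';python3 -m handwheel '[[0,[0.003,0,0],[0,0,0]],[0,[0.003,0,0],[0,0,0]],[0,[0.003,0,0],[0,0,0]],[0,[0,0,0],[0,0,0]],[0,[0,0,0],[0,0,0]]]'
```

```text
t: 16.45
tool_pos: [0.5968, -0.026, 0.106]
tool_rot: [1.068, 1.293, -1.067]
contact_force: [0.0, 0.1, 0.2]
opening: -0.0003
t: 16.87
tool_pos: [0.5963, -0.0258, 0.0965]
tool_rot: [1.067, 1.293, -1.067]
contact_force: [0.1, -0.0, 0.3]
opening: 0.0001
```

```bash
python3 -m handwheel '[[0,[0.003,0,0],[0,0,0]],[0,[0,0,0],[0,0,0]],[0,[0,0,0],[0,0,0]]]';python3 -m handwheel '[[0,[0.002,0,0],[0,0,0]],[0,[0,0,0],[0,0,0]],[0,[0,0,0],[0,0,0]]]';python3 -m handwheel '[[0,[0.002,0,0],[0,0,0]],[0,[0,0,0],[0,0,0]],[0,[0,0,0],[0,0,0]]]'
```

```text
t: 17.12
tool_pos: [0.5961, -0.0258, 0.0931]
tool_rot: [1.067, 1.294, -1.068]
contact_force: [-0.1, 0.8, 0.6]
opening: -0.0002
t: 17.37
tool_pos: [0.5962, -0.0258, 0.0911]
tool_rot: [1.067, 1.294, -1.067]
contact_force: [-0.4, -0.0, -0.5]
opening: 0.0004
t: 17.62
tool_pos: [0.5967, -0.0259, 0.09]
tool_rot: [1.068, 1.293, -1.067]
contact_force: [-0.8, 0.1, 3.3]
opening: -0.0001
```

```bash
python3 -m handwheel '[[0,[0.0015,0,0],[0,0,0]],[0,[0,0,0],[0,0,0]],[0,[0,0,0],[0,0,0]]]';python3 -m handwheel '[[0,[-0.01,0,0],[0,0,0]],[0,[-0.02,0,0],[0,0,0]],[0,[-0.03,0,0],[0,0,0]],[0,[-0.03,0,0],[0,0,0]],[0,[-0.03,0,0],[0,0,0]],[0,[-0.03,0,0],[0,0,0]],[0,[-0.03,0,0],[0,0,0]],[0,[0,0,0],[0,0,0]],[0,[0,0,0],[0,0,0]]]'; python3 look.py b7; python3 - <<'E'
import cv2
im=cv2.imread('pics/b7scene.png')[120:280,220:380];im=cv2.resize(im,(600,600),interpolation=cv2.INTER_CUBIC)
cv2.imwrite('pics/b7o.png',im)
E
```

```text
t: 17.87
tool_pos: [0.5968, -0.0259, 0.0898]
tool_rot: [1.067, 1.293, -1.067]
contact_force: [-4.3, 1.0, 9.2]
opening: 0.0003
t: 18.62
tool_pos: [0.5975, -0.026, 0.2708]
tool_rot: [1.069, 1.289, -1.064]
contact_force: [-0.1, -0.3, -0.3]
opening: -0.0002
18.7167 [ 0.5957 -0.0257  0.2666] [ 1.067  1.295 -1.068] [-0.2 -0.  -0.6]
```

View pics/b7o.png

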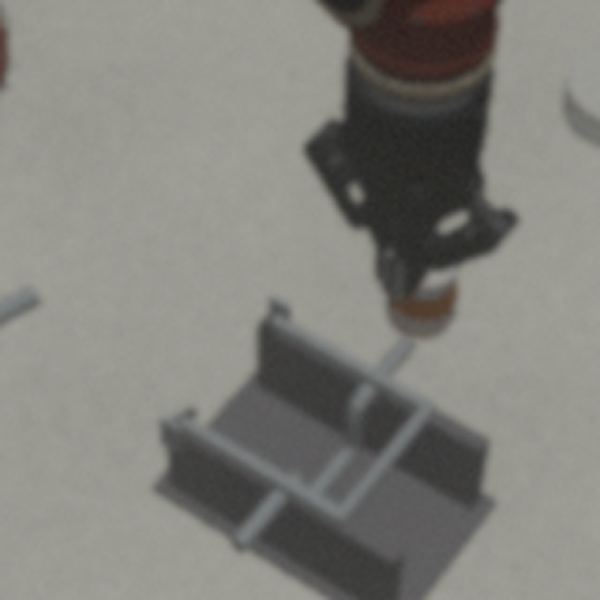

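The keeper lies flat across the tube. Its bar runs from about (427,408) to (340,515) in the crop, with the tube ends at (408,343) and (240,545). The gripper is well clear, so I'm handing in.

```bash
python3 -c "
from station import ctrl
print(ctrl.finish_job())"
```

```text
the job is handed in; nothing more can be done
None
```

The tube is seated in both notches, the keeper is shut over it, and I handed the job in at about 18.7 s. No verdict was reported.

- **Tube:** I used the open fingers, set square to the rack, to push both ends along the rails at once, with the finger tips just over the rail tops. I pushed where the tube crosses the rails, not on the parts that stick out. The push force fell to zero once the tube had dropped. In the picture both ends were within about 6 zoomed pixels (roughly 3 mm) of where a seated tube should show.
- **Keeper:** I gripped its bar, swung it over its arc until it met the stop at about 14 N, and let go. I then pressed the bar with shut fingers. Contact came at a height of 90 mm, which is the bar's top when fully shut, and it did not give at 9 N.
- **Final state:** the last picture showed the tube seated and the keeper flat, with the gripper empty and clear (tip about 0.27 m up).
- **Checks that disagreed:** my fit of the rack's position was off by 1–2 pixels (about 3–5 mm) in places. The bar in the last picture was 2–4 zoomed pixels off its fully shut position, which would read as about 0.03 rad, still inside the 0.06 limit. I took the press test as the better measure.
- **Not measured:** I did not re-measure the bystanders. The arm met no unexpected force, and the jar stayed in view and looked untouched.

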